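Half-twist and hold the sprung lid of the tea mill

ROBOT

A 6-joint arm with a two-finger parallel gripper is mounted at the origin on the work surface. World frame = base frame: x ahead of the robot, y to its left, z up, the work surface at z = 0. Lengths are in m, angles in rad, forces in N, time in s.
With the tool pointing down it reaches from about 0.3 to 0.825 m from the base axis. Payload 5.4 kg.
Tool frame: the origin (TCP) lies at the very end of the fingers, on their centre line; the grasp point (between the pads) lies 19 mm behind it; z points along the fingers, y is the line along which they close (so a half turn about z gives the same grasp; the last joint's range is limited). The gripper opens to 92 mm and grips with 3 to 60 N. Pads are 20 mm wide; open, the fingers measure 128 mm over their backs; the gripper's body (75 mm by 189 mm) begins 69 mm behind the grasp point.
Start: joints at [1.073, 0.158, 1.597, -0, 1.386, -0.21], TCP at [0.163, 0.551, 0.215] pointing down, gripper open.
Joint ranges: [-2.91, 2.91], [-0.94, 2.29], [0.18, 2.7], [-1.29, 4.43], [0.17, 2.64], [-3, 3]. Speed limits (rad/s): [2.57, 2.57, 3.14, 3.14, 3.14, 3.14].

INTERFACE

Orientations are given as a unit quaternion [x, y, z, w].
In Python, from rig import env, claw, planner, cams, workorder gives the robot as it stands. The module is installed in compiled form; this text tells all that it offers. Calls block until the motion is done:
- env.goto(position, orientation): joint-space move of the TCP to a pose.
- env.move_straight(position, rotation=None, rate=0.15): straight line of the TCP; rotation=None keeps the orientation; rate is the mean speed in m/s.
- env.set_joints(angles): joint-space move.
- claw.gripper_to(opening, squeeze=None): finger opening in m; squeeze is the grip in N (None keeps the last); returns when the fingers have stopped.
- env.pause(seconds).
- planner.inverse_kinematics(position, orientation): joint angles nearest the present ones, or None.
- cams.get_image(name): name is "side" or "top" or "wrist"; returns the picture (400x640x3 uint8, blue, green, red); there is no depth.
- cams.camera_model(name): a dict with "fovy" (degrees; the focal length in pixels is half the picture's height over the tangent of half this angle, whatever the lens; pixels are square), "cx", "cy" (the principal point, pixels), "distortion" ([k1, k2, p1, p2, k3] as OpenCV has them; the pictures are not rectified), "extrinsics" (4x4, takes a point from world to camera coordinates); the wrist camera has in their place "mount" (4x4, takes a point from camera to tool coordinates, whose origin is the TCP and whose axes are the flange's). Camera axes: x right, y down, z forward; pixel columns grow to the right and rows downward; lengths in m; the calibration is good to about 2 mm. A picture is of the moment at which its call begins: read the wrist's pose just before it. camera_model takes no time and is no camera call.
A pose or a line that the arm cannot do raises env.PlanningError and nothing moves.
- workorder.job_done(): hands the job in; it is judged then, once.
Readings, each from a call of its own:
- env.read_time_s(): time.
- env.read_joints(): joint angles.
- env.read_qvel(): joint speeds.
- env.read_joint_torque(): joint torques, N m.
- env.read_tcp_pos(): TCP position.
- env.read_tool_rot(): TCP orientation.
- env.read_ft_force(): force on the tool from outside, world axes, zero at the start.
- env.read_torque(): the same for the moment, N m.
- env.read_opening(): finger opening in m.
- env.read_gripper_force(): force on a finger pad.
Only numpy, scipy, OpenCV 4.12 (cv2) and the standard library are available. Lean on these libraries where they do the work, as an engineer would, in place of code of your own. Each camera call takes 0.05 s, during which the arm holds its last target. There are 200 camera calls.

TASK

The teapot is parked on the open tea mill: lift it straight off by its overhead handle, stand it upright inside the tray and let go of it. Then take the mill's own lid (the one with the straight bar grip and two lugs), put it into the mill's mouth with the lugs down through the two gaps, and twist it clockwise, seen from above, against its spring to halfway to the lock (an eighth of a turn), without ever going on to the lock click. Finish still gripping the lid and holding it at that halfway point; leave the glasses, spoon rest and spare lid where they are and nothing knocked over.

Things in the scene. Friction and masses are not known exactly. Their poses are not given: they have to be found in the camera images.
- mill: Tea mill, fixed: round black housing 152 wide at the foot, steel collar of 124 outside diameter with its flat top 90 above the worktop. Origin: centre of its underside; z up; -x is its front. Raised black marks on the collar's top: double rib at each lug gap (+x and -x), narrow rib 45 degrees clockwise of it (halfway: hold the lid's bar here), broad rib 90 degrees clockwise (lock).
- mill_mouth (a point): Centre of the mill's mouth at the collar's top, 90 above its origin. Opening 72 diameter in a ledge 6.5 thick, 1.5 below the top; under it the bore is 88 diameter, floor 23 down. The ledge has two gaps 34 degrees wide (21 to 26 mm), centred on the mill's +x and -x, for the lid's lugs. Stops bar anticlockwise turning from the gaps. The lid's flange comes to rest on the collar.
- drive_ring (a joint): Sprung ring in the mill that the lid's lugs push, rad: 0 at rest, grows as the lid turns clockwise seen from above. Lugs meet it after about 0.07 rad, so lid angle from the gaps = joint + 0.07. Torque 0.025 N m + 0.10 N m per rad; springs back if let go. Halfway is lid angle 0.785 (joint about 0.72). The lock clicks at 1.2: never reach it.
- teapot: Tall aluminium teapot, 0.3 to 0.65 kg, 100 diameter, spout towards its -x reaching 84 from the axis, 45 to 100 high; its knob ends 121 high; fixed overhead bow handle in its x-z plane, top 163 high. Origin: centre of its underside, z up. Starts upright, centred on the mill's collar, underside 90 above the worktop.
- pot_grip (a point): Centre of the teapot's handle grip, on the axis, 155 above the teapot's underside: a horizontal black bar along the teapot's x, 54 long, 14 wide, 16 high; free room on both sides and below.
- mill_lid: The mill's lid, plastic, 0.10 to 0.18 kg, right way up on the worktop. Origin: centre of its underside, z up. Spigot 67 diameter, 0 to 18 high; two lugs along its +x and -x, to 41.5 from the axis, 17 wide, 0 to 8 high; flange 100 diameter, 18 to 26 high; bar grip along x, 60 long, 14 wide, 26 to 54 high. Same after half a turn. Fully in, origin 72 above the mill's origin.
- lid_grip (a point): Point on the bar grip of the mill lid, on its axis, 48 above the lid's origin; the lid flange's top is 22 below it.
- tray: Shallow lacquered plastic tray, fixed, 280 (x) by 220 (y), walls 5 thick and 20 high. Origin: centre of its underside; inner floor 5 above the worktop. Two tulip glasses stand in it near its +x end at x = +95, y = +55 and -55 from its origin; the rest is free (x = -45, y = 0 is the middle of the free part).
- glass0: Bystander: clear tulip-shaped tea glass, 85 tall, 56 across the rim, 52 across the belly, 0.09 kg, standing on the tray. Origin: centre of its underside, z up.
- glass1: Bystander: clear tulip-shaped tea glass, 85 tall, 56 across the rim, 52 across the belly, 0.09 kg, standing on the tray. Origin: centre of its underside, z up.
- glass2: Bystander: clear tulip-shaped tea glass, 85 tall, 56 across the rim, 52 across the belly, 0.09 kg, on the worktop beyond the mill. Origin: centre of its underside, z up.
- glass3: Bystander: clear tulip-shaped tea glass, 85 tall, 56 across the rim, 52 across the belly, 0.09 kg, on the worktop between robot and mill. Origin: centre of its underside, z up.
- spoon_rest: Bystander: white ceramic spoon rest, dish 92 diameter, 13 high, a stub 100 long from its centre to its +x. Origin: centre of its underside.
- spare_lid: Bystander: spare aluminium teapot lid, 82 diameter, 30 high, with a round knob and no lugs; not the mill's lid. Origin: centre of its underside.
There are look-alikes about, which are no part of the job. Leave any green or pink look-alike of the mill_lid alone. Of the things shaped like the mill, the black one is meant.

How it is judged:
By the outcome, as a careful person would: the job done as asked, in the order asked, and still so for the second after the job is handed in, while the arm keeps its last pose, push and grip.
It also fails if it takes over 61 s, if anything falls off the work surface, if the arm or the gripper's body presses on something with over 40 N, if the wrist force passes 120 N, or if a joint passes its speed limit or range.

## Working session

There is one attempt and no reset: what is moved stays moved. The work goes in short steps, each a Python script; the robot and the scene stay as the last script left them, time stands still between calls to the robot, and variables do not carry over. Pictures are saved under pics/ and viewed, at most 10 in all, crops included, and the job is handed in when it is done.

```bash
mkdir -p pics; python3 - <<'E'
from rig import env,claw,planner,cams,workorder
import cv2,numpy as np
np.set_printoptions(precision=4,suppress=True)
for n in ["top","side"]:
    im=cams.get_image(n); cv2.imwrite(f"pics/{n}0.png",im)
for n in ["top","side","wrist"]:
    print(n,cams.camera_model(n))
print(env.read_time_s(),env.read_tool_rot(),env.read_opening())
E
```

```text
top {'fovy': 48.157325239085445, 'cx': 324.08654995529804, 'cy': 200.39796042567062, 'distortion': array([-0.0374,  0.    ,  0.    ,  0.    ,  0.    ]), 'extrinsics': array([[-0.0075, -1.    ,  0.0013,  0.0257],
       [-0.991 ,  0.0073, -0.1339,  0.5283],
       [ 0.1339, -0.0023, -0.991 ,  1.2367],
       [ 0.    ,  0.    ,  0.    ,  1.    ]])}
side {'fovy': 50.387719729515794, 'cx': 325.76845132224497, 'cy': 198.95294092655288, 'distortion': array([-0.0701,  0.    ,  0.    ,  0.    ,  0.    ]), 'extrinsics': array([[-0.981 , -0.1932,  0.0174,  0.5136],
       [-0.1632,  0.7732, -0.6128,  0.1475],
       [ 0.1049, -0.604 , -0.7901,  1.1884],
       [ 0.    ,  0.    ,  0.    ,  1.    ]])}
wrist {'fovy': 68.22776561013525, 'cx': 319.68063950351706, 'cy': 199.4159335588064, 'distortion': array([-0.0207,  0.    ,  0.    ,  0.    ,  0.    ]), 'mount': array([[ 0.0002, -0.9579, -0.2872,  0.0812],
       [ 1.    ,  0.0001,  0.0002, -0.0011],
       [-0.0002, -0.2872,  0.9579, -0.1694],
       [ 0.    ,  0.    ,  0.    ,  1.    ]])}
0.1 [ 0.1434  0.9897 -0.0008 -0.0003] 0.09205960437701707
```

View pics/top0.png

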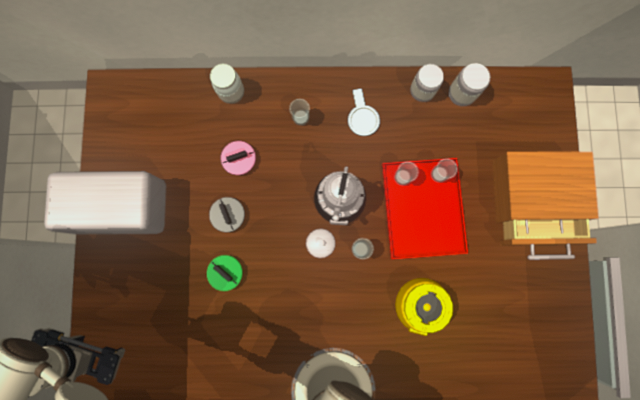

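View pics/side0.png

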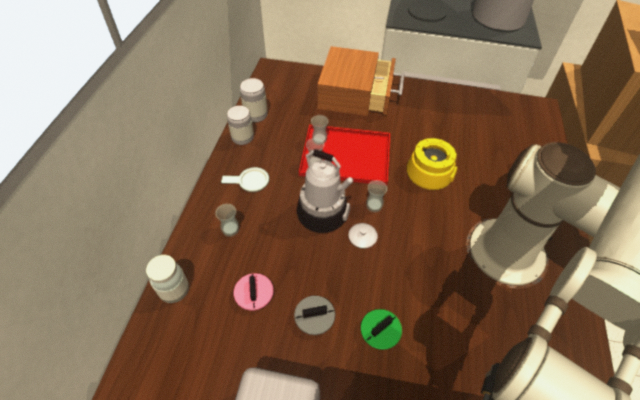

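```bash
cat > h.py <<'E'
from rig import env,claw,planner,cams,workorder
import cv2,numpy as np
from scipy.spatial.transform import Rotation as R
np.set_printoptions(precision=4,suppress=True)
def K(m):
    f=200/np.tan(np.radians(m["fovy"])/2); return np.array([[f,0,m["cx"]],[0,f,m["cy"]],[0,0,1.]])
def ext(m,pose=None):   # world->cam
    if "extrinsics" in m: return np.array(m["extrinsics"])
    T=np.eye(4);T[:3,3]=pose[0];T[:3,:3]=R.from_quat(pose[1]).as_matrix()
    return np.linalg.inv(T@np.array(m["mount"]))
def world(name,px,z,pose=None):
    m=cams.camera_model(name);E=ext(m,pose);z=np.broadcast_to(z,len(px))
    u=cv2.undistortPoints(np.array(px,float).reshape(-1,1,2),K(m),m["distortion"])[:,0]
    C=-E[:3,:3].T@E[:3,3];d=np.c_[u,np.ones(len(u))]@E[:3,:3]
    return C+d*((z-C[2])/d[:,2])[:,None]
def pix(name,P,pose=None):
    m=cams.camera_model(name);E=ext(m,pose)
    return cv2.projectPoints(np.array(P,float).reshape(-1,1,3),cv2.Rodrigues(E[:3,:3])[0],E[:3,3],K(m),m["distortion"])[0][:,0]
def pose(): return np.array(env.read_tcp_pos()),np.array(env.read_tool_rot())
def down(yaw): # tool pointing down with tool x axis at world angle yaw; closing axis (y) at yaw-90
    c,s=np.cos(yaw),np.sin(yaw)
    return R.from_matrix(np.array([[c,s,0],[s,-c,0],[0,0,-1.]])).as_quat()
def snap(fn,name="wrist"):
    p=pose(); im=cams.get_image(name); cv2.imwrite("pics/"+fn,im); return p
E
python3 - <<'E'
from h import *
print("lids",world("top",[(238,157),(227,214),(224,272)],.026))
print("bar ends grey",world("top",[(221,200),(232,228)],.054))
print("handle ends",world("top",[(345,172),(341,195)],.252), "collar c",world("top",[(341,199)],.09))
print("tray corners",world("top",[(386,163),(457,158),(467,253),(390,258)],.02))
print("glasses rims",world("top",[(405,173),(445,170),(363,246),(299,108)],.085), "spare",world("top",[(320,243)],.01))
print(R.from_quat(env.read_tool_rot()).as_matrix())
im=cv2.imread("pics/top0.png")
a=cv2.resize(im[130:290,190:270],None,fx=4.5/1.5,fy=3,interpolation=3);b=cv2.resize(im[150:260,290:390],None,fx=4.36,fy=4.36,interpolation=3)
cv2.imwrite("pics/crop1.png",np.hstack([cv2.resize(a,(240,480)),cv2.resize(b,(436,480))]))
E
```

```text
lids [[0.6588 0.271  0.026 ]
 [0.4926 0.2994 0.026 ]
 [0.3287 0.3046 0.026 ]]
bar ends grey [[0.5292 0.3111 0.054 ]
 [0.4504 0.2786 0.054 ]]
handle ends [[ 0.5669 -0.0279  0.252 ]
 [ 0.5118 -0.0177  0.252 ]] collar c [[ 0.5246 -0.0242  0.09  ]]
tray corners [[ 0.6392 -0.1595  0.02  ]
 [ 0.6529 -0.3682  0.02  ]
 [ 0.3765 -0.3839  0.02  ]
 [ 0.3645 -0.1638  0.02  ]]
glasses rims [[ 0.5964 -0.2019  0.085 ]
 [ 0.6041 -0.3131  0.085 ]
 [ 0.3969 -0.0821  0.085 ]
 [ 0.7847  0.0905  0.085 ]] spare [[0.4089 0.0343 0.01  ]]
[[-0.9589  0.2839 -0.0008]
 [ 0.2839  0.9589 -0.0015]
 [ 0.0003 -0.0017 -1.    ]]
```

View pics/crop1.png

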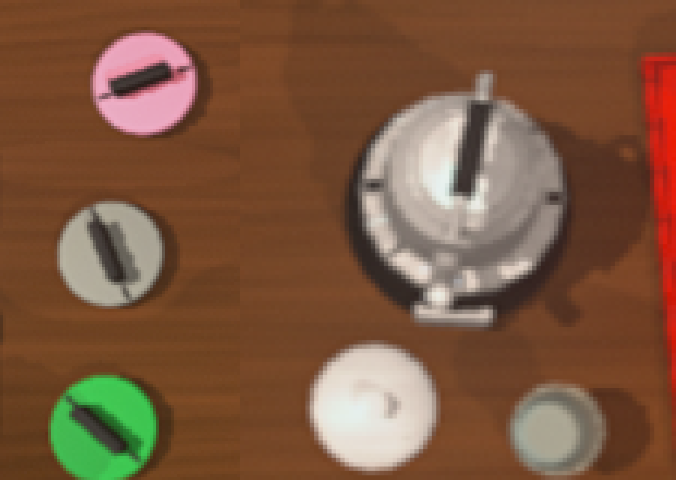

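Three bar-grip lids in the top view: pink (238,157), grey (227,214) and green (224,272). The grey one is meant, since green and pink are excluded and the white lid at (320,243) has a round knob, so it is the spare. The black mill is under the teapot (341,197), and the yellow one (425,307) is a decoy. Next are wrist-camera close-ups of the lid and the pot.

```bash
python3 - <<'E'
from h import *
env.goto([.493,.297,.20],down(.39+np.pi)); print(env.read_time_s())
pl=snap("lid.png")
env.goto([.535,-.022,.40],down(-.15+np.pi)); print(env.read_time_s())
pp=snap("pot.png")
np.savez("p1.npz",*pl,*pp); print(pl,pp)
a=cv2.imread("pics/lid.png");b=cv2.imread("pics/pot.png")
cv2.imwrite("pics/both.png",np.vstack([a[50:350,:],b[50:350,:]]))
E
```

```text
1.6417
3.1083
(array([0.4925, 0.2976, 0.2   ]), array([-0.194 ,  0.981 ,  0.0001, -0.0001])) (array([ 0.5348, -0.0211,  0.399 ]), array([ 0.0742,  0.9972,  0.0003, -0.0008]))
```

View pics/both.png

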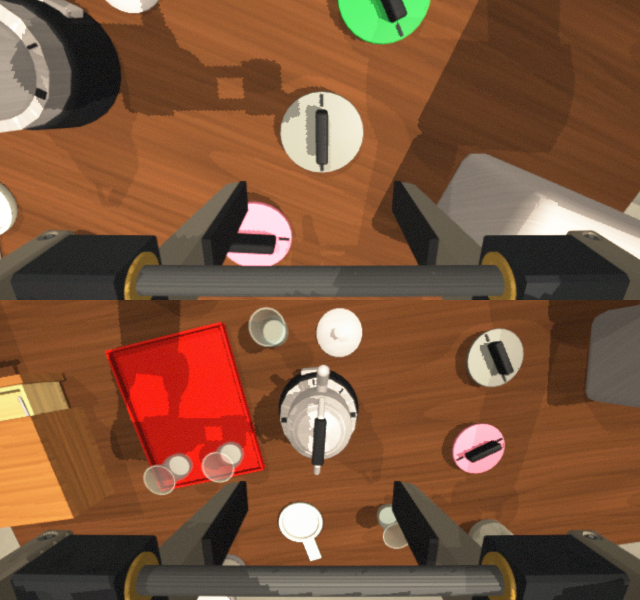

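The upper half shows the grey lid at about (322,182) in the full frame, with its bar near vertical from (322,157) to (322,216). The lower half shows the pot's black handle bar running from (321,167) to (317,216). I'll refine both with dark-blob fits.

```bash
python3 - <<'E'
from h import *
d=np.load("p1.npz");p=[d[k] for k in d.files]
def bar(fn,x0,x1,y0,y1,z,ps,th=70):
    g=cv2.imread("pics/"+fn)[y0:y1,x0:x1].max(2)
    n,l,s,c=cv2.connectedComponentsWithStats((g<th).astype(np.uint8))
    i=1+s[1:,4].argmax(); yx=np.argwhere(l==i)[:,::-1]+[x0,y0]
    W=world("wrist",yx,z,ps)[:,:2]; c=W.mean(0)
    r=cv2.minAreaRect((W*1000).astype(np.float32)); u,S,v=np.linalg.svd(W-c,full_matrices=False)
    print(fn,s[i],"mean",c,"rect",r,"yaw",np.arctan2(v[0,1],v[0,0])); 
bar("lid.png",300,345,145,225,.054,p[:2])
bar("pot.png",300,340,155,235,.253,p[2:])
g=cv2.imread("pics/lid.png")
m=(g[130:235,270:375].min(2)>120).astype(np.uint8)
c=max(cv2.findContours(m,0,1)[0],key=cv2.contourArea)
h=cv2.convexHull(c)[:,0]+[270,130]
W=world("wrist",h,.026,p[:2])[:,:2]*1000
print("flange",cv2.minEnclosingCircle(W.astype(np.float32)))
# collar from top-image guess projected to wrist pot img
print(pix("wrist",[[.5246,-.0242,.09],[.5246,-.0242,.253]],p[2:]))
z=cv2.resize(g[130:235,270:375],None,fx=5,fy=5); q=cv2.resize(cv2.imread("pics/pot.png")[100:240,260:380],None,fx=3.75,fy=3.75)
cv2.imwrite("pics/z.png",q)
E
```

```text
lid.png [ 16  15  11  56 241] mean [0.4878 0.2934] rect ((492.7609558105469, 298.04547119140625), (62.581947326660156, 10.777382850646973), 22.18246078491211) yaw 0.3595745017817711
pot.png [ 12  14  14  46 481] mean [ 0.5391 -0.024 ] rect ((538.8676147460938, -24.184663772583008), (12.690303802490234, 52.0844612121582), 78.83216857910156) yaw -0.21213199758507575
flange ((493.5488586425781, 299.3614807128906), 49.498165130615234)
[[317.3778 157.3375]
 [316.3548 179.5434]]
```

View pics/z.png

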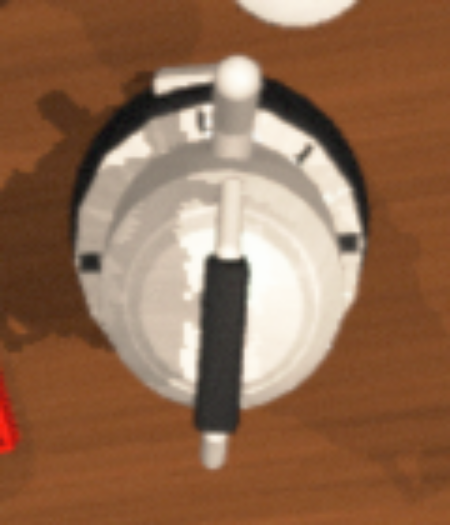

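The pot's centre is (0.5385, -0.0243) with yaw -0.21. Its double rib (-x) is at crop (203,120) and the narrow rib is clockwise of it at (305,153). Next I grasp the pot, move it to the tray, and look at the open mill on the way back.

```bash
python3 - <<'E'
from h import *
P=[.5385,-.0243]; q=down(-.21+np.pi)
env.goto([*P,.30],q)
env.move_straight([*P,.226],rate=.15)
claw.gripper_to(.0,30); print("open",env.read_opening(),env.read_gripper_force())
f0=np.array(env.read_ft_force())
env.move_straight([*P,.27],rate=.08)
f1=np.array(env.read_ft_force()); print("lift df",f1-f0,f1)
E
python3 - <<'E'
from h import *
if env.read_opening()<.009: raise SystemExit("no grasp")
T=[.463,-.271]
env.move_straight([*T,.27],down(np.pi),rate=.2)
env.move_straight([*T,.15],rate=.12)
z=.145;f1=env.read_ft_force()[2]
while z>.134:
    env.move_straight([*T,z],rate=.05); f=env.read_ft_force()[2]; print(z,f)
    if f-f1>3: break
    z-=.0015
snap("placed_top.png","top")
print(env.read_time_s(),env.read_tcp_pos())
E
```

```text
open 0.014013278922793729 29.995655715465546
lift df [ 0.164  -1.5063 -3.8952] [-0.0643 -0.7323 -4.0641]
0.145 -3.486878129525421
0.1435 -3.480771810364991
0.142 -3.2364260253736794
0.14049999999999999 -1.3419955411280973
0.13899999999999998 6.74930248734556
10.0333 [ 0.4637 -0.2713  0.1408]
```

```bash
python3 - <<'E'
from h import *
claw.gripper_to(.05); 
env.move_straight([.463,-.271,.24],rate=.2)
env.goto([.5385,-.0243,.21],down(np.pi))
ps=snap("mill.png"); np.savez("p2.npz",*ps); snap("top1.png","top"); print(env.read_time_s(),ps)
a=cv2.imread("pics/mill.png")[60:330,170:470]; b=cv2.imread("pics/top1.png")[140:300,280:480]
cv2.imwrite("pics/m1.png",np.hstack([cv2.resize(a,(480,432),interpolation=2),cv2.resize(b,(320,256))[np.minimum(np.arange(432),255)]]))
E
```

```text
12.4917 (array([ 0.5383, -0.0252,  0.2096]), array([ 0.0004,  1.    , -0.0002, -0.0004]))
```

View pics/m1.png

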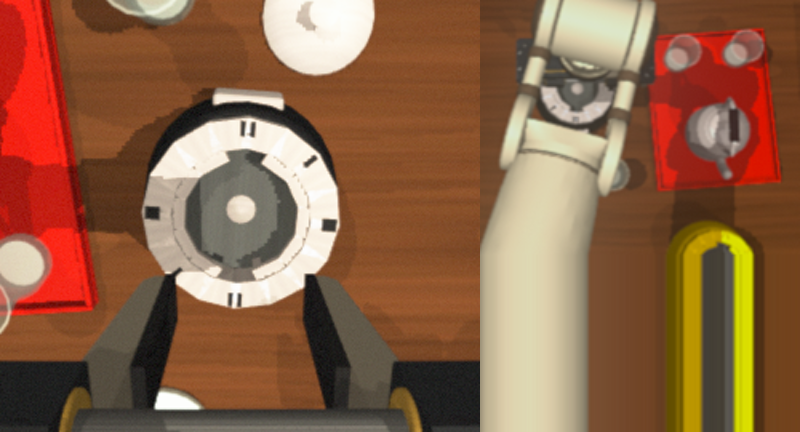

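The pot stands upright in the tray's free part. In the mill view the double ribs are at crop (247,129) and (235,299), the broad ribs at (152,213) and (329,225), and the narrow rib at (310,161).

```bash
python3 - <<'E'
from h import *
d=np.load("p2.npz");p=[d[k] for k in d.files]
f=lambda L:[(170+x/1.6,60+y/1.6) for x,y in L]
W=world("wrist",f([(247,129),(235,299),(152,213),(329,225),(310,161)]),.0915,p)[:,:2]
E=world("wrist",f([(144,213),(338,218),(243,116),(238,307)]),.09,p)[:,:2]
print(W,E,"centres",(W[0]+W[1])/2,(W[2]+W[3])/2,(E[0]+E[1])/2,(E[2]+E[3])/2)
v=W[1]-W[0];w=W[2]-W[3]; c=W[:4].mean(0);n=W[4]-c
print("yaw",np.arctan2(v[1],v[0]),np.arctan2(w[1],w[0])+np.pi/2,np.arctan2(n[1],n[0])-3*np.pi/4)
# refine centre: fit circle to light-collar outline
g=cv2.imread("pics/mill.png").astype(int); g=g[60:330,170:470]
m=((g.min(2)>105)).astype(np.uint8); m=cv2.morphologyEx(m,cv2.MORPH_CLOSE,np.ones((5,5)))
m[175:,:]=0
cs=[x for x in cv2.findContours(m,0,1)[0] if cv2.contourArea(x)>1500]
for x in cs:
    print(cv2.boundingRect(x))
E
```

```text
[[ 0.484  -0.0218]
 [ 0.5959 -0.0294]
 [ 0.5363 -0.0816]
 [ 0.5443  0.0306]
 [ 0.5033  0.0168]] [[ 0.5367 -0.087 ]
 [ 0.5401  0.0364]
 [ 0.4765 -0.0242]
 [ 0.6025 -0.0274]] centres [ 0.54   -0.0256] [ 0.5403 -0.0255] [ 0.5384 -0.0253] [ 0.5395 -0.0258]
yaw -0.06754371709458429 -0.07087263991260073 -0.07034540950894685
(89, 73, 124, 102)
(164, 0, 70, 47)
```

Mill centre is (0.5393, -0.0253) with yaw -0.07. Next I pick up the grey lid.

```bash
python3 - <<'E'
from h import *
L=[.4930,.2987]; q=down(.375+np.pi)
env.goto([*L,.12],q)
env.move_straight([*L,.030],rate=.12)
print("f",env.read_ft_force())
claw.gripper_to(.0,35); print("open",env.read_opening(),env.read_gripper_force(),env.read_ft_force())
env.move_straight([*L,.15],rate=.12); print(env.read_ft_force())
M=[.5393,-.0253]
env.goto([*M,.17],down(-.07+np.pi))
env.move_straight([*M,.13],rate=.1)
print(env.read_time_s(),pose(),env.read_opening(),env.read_ft_force())
snap("top2.png","top"); ps=snap("w2.png"); s=snap("side2.png","side")
a=cv2.imread("pics/w2.png")[60:360,150:490];b=cv2.imread("pics/side2.png")[150:270,250:400]
cv2.imwrite("pics/v2.png",np.hstack([cv2.resize(a,(397,350)),cv2.resize(b,(400,350))]))
E
```

```text
f [-0.0514 -0.6019  0.0366]
open 0.014028242999140843 34.99664068222046 [-0.2534  0.2825  2.6934]
[ 0.7759  0.7595 -1.571 ]
18.2417 (array([ 0.5394, -0.0249,  0.13  ]), array([ 0.0347,  0.9994,  0.    , -0.0001])) 0.013806446291830731 [ 0.1319  0.2006 -1.375 ]
```

View pics/v2.png

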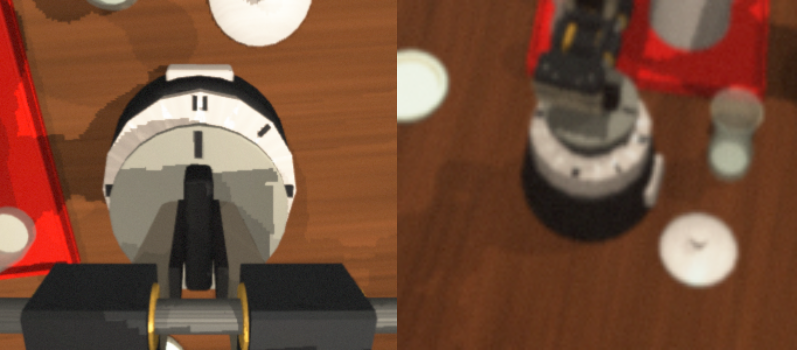

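The lid's index line is on the double rib. Checking the lid's centre in the grip from the flange's near edge, crop (198,125), and the bar's near end, (198,166).

```bash
python3 - <<'E'
from h import *
p=pose()
f=lambda L:[(150+x*.857,60+y*.857) for x,y in L]
W=world("wrist",f([(200,125),(198,166),(110,195),(288,190)]),[.126,.154,.126,.126],p); ax=np.array([np.cos(-.07),np.sin(-.07)])
print("flange c",W[0,:2]+.05*ax,"bar c",W[1,:2]+.03*ax,"flange sides",W[2:,:2],p[0])
# double-rib again, from here
V=world("wrist",f([(200,103)]),.0915,p)[0,:2]; print("rib",V,"-> centre",V+.0561*ax)
M=np.array([.5393,-.0253]); f0=np.array(env.read_ft_force())
z=.122
while z>.1005:
    env.move_straight([*M,z],rate=.06); f=np.array(env.read_ft_force())-f0; print("%.4f"%z,f,env.read_tcp_pos()[2])
    if f[2]>6: break
    z-=.003
print(env.read_time_s())
E
```

```text
flange c [ 0.5408 -0.0255] bar c [ 0.5339 -0.026 ] flange sides [[ 0.5259 -0.0735]
 [ 0.5297  0.0232]] [ 0.54   -0.0254  0.131 ]
rib [ 0.4839 -0.0213] -> centre [ 0.5399 -0.0253]
0.1220 [ 0.0799 -0.3546 -0.3054] 0.12144113772106317
0.1190 [ 0.2854 -0.446  -0.7737] 0.11879070384802382
0.1160 [ 0.3439 -0.3719  0.2558] 0.11573510982011699
0.1130 [ 0.1729 -0.0723 -0.0097] 0.11271373457366442
0.1100 [ 0.6524 -0.2156  0.5058] 0.10972179747030794
0.1070 [ 0.156  -0.2177  0.0088] 0.10671542858977458
0.1040 [-0.2284 -0.5573  0.5948] 0.10370228425301474
0.1010 [-1.4651  0.3335  7.5015] 0.1020468021169399
20.425
```

Seated: the TCP is at 0.102, as expected. Now the twist, in small steps.

```bash
python3 - <<'E'
from h import *
M=[.5393,-.0253,.1015]
def yaw(): 
    x=R.from_quat(env.read_tool_rot()).as_matrix()[:,0]; return np.arctan2(-x[1],-x[0])
env.move_straight(M,rate=.05)
t0=env.read_time_s()
for a in [.1,.2,.3,.4,.5,.6,.7,.785]:
    env.goto(M,down(np.pi-.07-a)); print(a,"lid",-.07-yaw(),env.read_torque(),env.read_ft_force(),env.read_opening())
env.pause(.3); print(-.07-yaw(),pose()[0],env.read_time_s()-t0,env.read_time_s())
snap("w3.png"); a=cv2.imread("pics/w3.png")[60:360,150:490];cv2.imwrite("pics/v3.png",cv2.resize(a,(680,600),interpolation=2))
E
```

```text
0.1 lid 0.09782750342132066 [ 0.1539 -0.0418 -0.1705] [0.238  0.458  5.8278] 0.013762586150886123
0.2 lid 0.19779953278095092 [ 0.1785 -0.0588 -0.1763] [1.1656 1.4436 5.1738] 0.013630095985315727
0.3 lid 0.2976766941507218 [ 0.2401 -0.0786 -0.1481] [1.4575 1.9049 5.6031] 0.013623134438202759
0.4 lid 0.3976778557934369 [ 0.294  -0.0816 -0.0986] [1.0689 2.8709 4.9796] 0.013867137248602788
0.5 lid 0.4958497206522193 [ 0.3329 -0.1686 -0.0089] [1.2413 2.5859 5.8527] 0.013603326172047243
0.6 lid 0.5956925177595833 [ 0.3047 -0.2152 -0.0409] [1.0285 2.7869 5.5527] 0.013792653838171855
0.7 lid 0.6943705532934645 [ 0.4046 -0.2611 -0.0498] [2.6968 3.2377 5.5887] 0.013707460098870075
0.785 lid 0.7786317836765324 [ 0.4118 -0.3246 -0.0162] [3.3749 3.0469 5.4564] 0.013542706943327251
0.7784170579958727 [ 0.5401 -0.025   0.1021] 2.3000000000000007 22.975
```

View pics/v3.png

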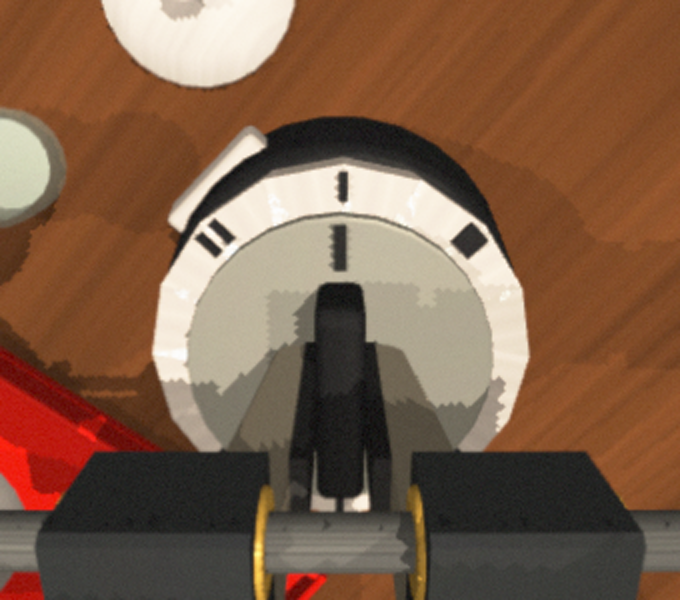

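The lid's index line at (340,247) points at the narrow rib at (342,186). The lid is seated and still gripped, at an angle of about 0.78. The double rib (215,238) and the broad rib (468,240) lie symmetrically either side of it, so I'm handing in.

```bash
python3 - <<'E'
from h import *
print(env.read_gripper_force(),env.read_opening()); print(workorder.job_done())
E
```

```text
35.00462830066681 0.013935064894205007
the job is handed in; nothing more can be done
None
```

The job is handed in at about 23 s on the robot's clock: the teapot stands upright in the tray, and the mill lid is seated and still gripped at halfway (lid angle about 0.78 rad, lock never reached). I don't have the judge's verdict.

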